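# Reset the tripped hotplate stirrer

## Robot

A 7-joint arm with a two-finger parallel gripper is mounted at the origin on the work surface. World frame = base frame: x ahead of the robot, y to its left, z up, the work surface at z = 0. Lengths are in m, angles in rad, forces in N, time in s.
With the tool pointing down it reaches from about 0.35 to 0.9 m from the base axis. Payload 8.1 kg.
Tool frame: the origin (TCP) lies midway between the tips of the shut fingers; the grasp point (between the pads) lies behind it (arm.tcp_to_grasp is the z of the grasp point in the tool frame, in m); z points along the fingers, y is the line along which they close (so a half turn about z gives the same grasp; the last joint's range is limited). The gripper opens to 92 mm and grips with 3 to 60 N. Pads are 19 mm wide; open, the fingers measure 130 mm over their backs; the gripper's body (75 mm by 190 mm) begins 47 mm behind the grasp point.
Start: joints at [1.142, 0.434, 0.025, 1.573, -0.012, 1.134, -0.075], TCP at [0.2, -0.592, 0.227] pointing down, gripper open.
Joint ranges: [-2.62, 2.62], [-0.44, 2.09], [-1.27, 1.32], [0.08, 2.57], [-1.32, 4.46], [0.12, 2], [-2.74, 2.74]. Speed limits (rad/s): [2.22, 2.22, 3.01, 3.01, 3.14, 3.14, 3.14].

## Interface

Orientations are given as a rotation vector (axis times angle).
In Python, from cell import readout, vision, arm gives the robot as it stands.
- The arm moves only by the tool carry_out, never from a script. Its argument "increments" is one flat list of numbers, 6 for each row, row after row: the shift along the world's x, y, z in mm, then the turn, a rotation vector about the world's x, y, z in rad. In form: [tx, ty, tz, wx, wy, wz, tx, ty, tz, wx, wy, wz, ...]. A call has 1 to 20 rows; each row shifts and turns the commanded pose from where the row before left it; what a row does not reach is not made up. A row lasts 1/8 s, in which the tool goes at most 62.5 mm and 10.7 degrees, less where a joint would pass 70% of its speed; a pose out of reach is approached as far as the arm can. A call with a gripper value outside its range is refused whole. "grip" is the closure, from 0 (fully open) to 1 (shut), set as the call begins (left out, the last holds). The fingers move at their own pace and stop on an object; "newtons" is the grip in N (left out, the last holds). Time passes only in rows, so rows that do not move let the fingers close. It gives the time, the measured TCP pose, the force, the opening and the grip force at its end, in the units of the state.
- readout.observe(): the state, without advancing time (a new reading comes with each control period).
- vision.get_image(name): name is "scene" or "top"; returns the picture (420x560x3 uint8, red, green, blue); there is no depth.
- vision.calibration(name): a dict with "fov_y" (degrees; the focal length in pixels is half the picture's height over the tangent of half this angle, whatever the lens; pixels are square), "cx", "cy" (the principal point, pixels), "k1" (the pictures are not rectified: a ray, as slopes to the right and down, at radius r is drawn at 1 + k1 r^2 times it, then the intrinsics apply), "pose" (4x4, takes a point from camera to world coordinates). Camera axes: x right, y up, looking along -z (the intrinsics and any distortion apply to the point x, -y, -z); pixel columns grow to the right and rows downward; lengths in m; the calibration is good to about 2 mm. A picture is of the moment at which its call begins. calibration takes no time and is no camera call.
- arm.sign_off(): hands the job in; it is judged then, once.
The state is a dict: "clock": time; "joints": joint angles; "dq": joint speeds; "joint_efforts": joint torques, N m; "position": TCP position; "ee_rot": TCP orientation; "force": force on the tool from outside, world axes, zero at the start; "ft_torque": the same for the moment, N m; "width": opening from 0.0 (shut) to 1.0 (fully open); "gripper_force": force on a finger pad.
Only numpy, scipy, OpenCV 4.12 (cv2) and the standard library are available. Lean on these libraries where they do the work, as an engineer would, in place of code of your own. Each camera call takes 0.05 s, during which the arm holds its last target. There are 200 camera calls.

## Task

The hotplate stirrer has tripped its cut-out. Pull the grey dust plug out of the red-ringed reset opening and stand it upright, fully home, in the empty socket of the white holder; then take the orange-handled reset pin out of the holder, reach its steel stem down through the opening and push the recessed reset button all the way down. Finish still gripping the pin and holding the button down, and leave the blue-handled scraper, the jar and the glass dish as they stand.

Things in the scene. Friction and masses are not known exactly. Their poses are not given: they have to be found in the camera images.
- stirrer: Blue hotplate stirrer, fixed, 270 x 170 mm. Origin on the bench straight below the reset opening; +x from the control deck back to the round white hotplate, z up. Flat deck: x -50 to +50, y -85 to +85 mm, top 70 mm above the bench, with a black knob (30 mm wide, 9 high) at y +57. Hotplate: diameter 148 mm, top 95 mm above the bench, centred at x +135 mm.
- opening (a point): Centre of the mouth of the round reset opening in the deck, level with the deck top (70 mm above the bench). Hole diameter 16 mm, with straight walls and a 1 mm chamfer; a flat red ring of 40 mm outside diameter surrounds it. At the start the plug closes it.
- reset_top (a point): Centre of the top of the red reset button (diameter 14 mm), recessed in the opening 30 mm below the deck top when not pressed; it goes straight down with the button.
- reset (a joint): Travel of the reset button: 0 when up, 0.006 m at its lower stop. A spring pushes it up with 1.5 N at the top of the travel and 5 N at the stop; it pops up when let go.
- holder: White plastic holder block, fixed to the bench, 50 (x) x 200 (y) x 62 (z) mm, with three round sockets in a row along its y. The origin is the centre of its underside.
- socket0 (a point): Centre of the mouth of the socket at y -70 mm in the holder, at the block's top. The three sockets are alike: 16 mm in diameter with a 1 mm chamfer, 62 mm deep, each in a flat black ring. Each may hold one tool.
- socket1 (a point): Centre of the mouth of the middle socket, at the block's top.
- socket2 (a point): Centre of the mouth of the socket at y +70 mm, at the block's top. It is empty at the start.
- plug: Grey-handled dust plug, 45 to 80 g, loose, upright in the reset opening, collar on the deck. Black stem 9 mm thick, 26 mm long, bevelled foot (does not reach the button); black collar 30 mm wide, 5 mm thick; above it a round handle 14 mm thick, 55 mm long (top 60 mm above the origin). Origin: centre of the collar's underside; z up along the handle, the stem below.
- pin: Reset pin, 45 to 80 g, loose, upright in socket0 or socket1, collar on the holder's top. Steel stem 8 mm thick, 50 mm long, bevelled foot; black collar 30 mm wide, 5 mm thick; round orange handle 14 mm thick, 68 mm long (top 73 mm above the origin). With the button fully down the collar is 14 mm above the deck. Origin: centre of the collar's underside; z up along the handle, the stem below.
- pin_tip (a point): Foot of the reset pin's stem, on its axis, 50 mm below the collar's underside.
- scraper: Bystander: blue-handled scraper of the same shape as the pin (collar 30 mm, handle 14 mm by 68 mm, stem 6 mm by 45 mm), in the other of socket0 and socket1. Origin: centre of the collar's underside; z up along the handle, the stem below. Leave it there.
- jar: Bystander: white plastic jar with a red cap, 56 mm in diameter, 85 mm high, standing on the bench behind the holder. The origin is the centre of its underside.
- dish: Bystander: low glass dish, 80 mm in diameter, 35 mm high, standing on the hotplate. The origin is the centre of its underside.
There are look-alikes about, which are no part of the job. Leave any green or purple look-alike of the plug alone.

How it is judged:
On the way, in this order (a step that is already met when the one before it is completed fails the run):
1. the plug stands upright, fully home in a socket of the holder, and is let go (((horizontal distance between plug and socket0 below 0.006 m and z of plug in the frame of socket0 between -0.003 and 0.003 m) or (horizontal distance between plug and socket1 below 0.006 m and z of plug in the frame of socket1 between -0.003 and 0.003 m) or (horizontal distance between plug and socket2 below 0.006 m and z of plug in the frame of socket2 between -0.003 and 0.003 m)) and angle between plug's own z axis and vertical below 0.12 rad and contact force between the fingers and plug below 0.2 N), for 0.2 s.
2. the pin is out of its socket, gripped, its tip above the tops of holder and deck (height (world z) of pin_tip above 0.072 m and contact force between the fingers and pin above 1 N), for 0.1 s.
3. the gripped pin, through the opening, holds the reset button down (value of joint reset above 0.0042 m and contact force between pin and reset above 1.5 N and horizontal distance between pin_tip and opening below 0.007 m and z of pin_tip in the frame of opening below -0.03 m and angle between pin's own z axis and vertical below 0.3 rad and contact force between the fingers and pin above 1 N), for 0.5 s.
At the end, for the whole second after the job is handed in: Button over 4.2 mm down, pushed with over 1.5 N by the gripped pin (tip within 7 mm of the opening's axis, 30 mm deep, within 0.3 rad of upright). Plug let go, in a socket: within 6 mm of its axis, collar within 3 mm of the top, within 0.12 rad of upright. Bystanders moved under 30 mm (all of step 1 and all of step 3 and velocity of joint reset below 0.01 m/s and not (distance of scraper from where it was at the start of the episode above 0.03 m or angle between scraper's own z axis and vertical above 0.35 rad) and not (distance of jar from where it was at the start of the episode above 0.03 m or angle between jar's own z axis and vertical above 0.35 rad) and not (distance of dish from where it was at the start of the episode above 0.03 m or angle between dish's own z axis and vertical above 0.35 rad)); the arm keeps its last pose, push and grip.
It fails at once if the scraper is displaced by over 30 mm or tipped (distance of scraper from where it was at the start of the episode above 0.03 m or angle between scraper's own z axis and vertical above 0.35 rad).
It fails at once if the jar is displaced by over 30 mm or tipped (distance of jar from where it was at the start of the episode above 0.03 m or angle between jar's own z axis and vertical above 0.35 rad).
It fails at once if the dish is displaced by over 30 mm or tipped (distance of dish from where it was at the start of the episode above 0.03 m or angle between dish's own z axis and vertical above 0.35 rad).
It also fails if it takes over 61 s, if anything falls off the work surface, if the arm or the gripper's body presses on something with over 40 N, if the wrist force passes 120 N, or if a joint passes its speed limit or range.

## Working session

There is one attempt and no reset: what is moved stays moved. The work goes in short steps, Python scripts to look and compute and a tool call to move; the robot and the scene stay as the last step left them, time stands still between calls to the robot, and variables do not carry over. Pictures are saved under pics/ and viewed, at most 10 in all, crops included, and the job is handed in when it is done.

Besides the shell and the picture viewer there is one more tool, called after "Request:" as name(argument=value, ...) on one line, values as JSON. carry_out: Moves the arm, as the interface text tells. Its arguments: {"type":"object","properties":{"increments":{"type":"array","items":{"type":"number"}},"grip":{"type":"number"},"newtons":{"type":"number"}},"required":["increments"]}

```bash
mkdir -p pics; ls
cat > h.py <<'E'
import numpy as np, cv2
from cell import readout, vision, arm
def K(c):
    f=210/np.tan(np.radians(c['fov_y'])/2); return np.array([[f,0,c['cx']],[0,f,c['cy']],[0,0,1]])
def D(c): 
    return np.array([c['k1'],0,0,0.])
def ray(c,uv):
    p=cv2.undistortPoints(np.array([[uv]],float),K(c),D(c))[0,0]
    T=np.array(c['pose']); d=T[:3,:3]@[p[0],-p[1],-1]; return T[:3,3],d
def atz(c,uv,z):
    o,d=ray(c,uv); return o+d*(z-o[2])/d[2]
def proj(c,P):
    T=np.array(c['pose']); q=(np.array(P)-T[:3,3])@T[:3,:3]; q=q*[1,-1,-1]
    return cv2.projectPoints(q.reshape(-1,1,3),np.zeros(3),np.zeros(3),K(c),D(c))[0][:,0]
def tri(c1,a,c2,b):
    o1,d1=ray(c1,a);o2,d2=ray(c2,b)
    s=np.linalg.lstsq(np.c_[d1,-d2],o2-o1,rcond=None)[0]
    p,q=o1+s[0]*d1,o2+s[1]*d2; return (p+q)/2,np.linalg.norm(p-q)
def save(im,n): cv2.imwrite('pics/'+n,im[:,:,::-1])
E
python3 - <<'E'
from h import *
for n in('scene','top'):
    save(vision.get_image(n),n+'0.png'); c=vision.calibration(n); print(n,c)
s=readout.observe(); print(s['clock'],s['position'],s['ee_rot'],arm.tcp_to_grasp,s['width'],s['force'])
E
```

```text
pics
scene {'fov_y': 45.45150752660664, 'cx': 277.74041907272493, 'cy': 204.71487299146378, 'k1': -0.02027836615446061, 'pose': array([[-0.72394192, -0.47558471,  0.49972721,  1.07228271],
       [ 0.68960215, -0.47905321,  0.54309934,  0.51592697],
       [-0.01889382,  0.73778534,  0.67477094,  0.74106342],
       [ 0.        ,  0.        ,  0.        ,  1.        ]])}
top {'fov_y': 48.40810036511079, 'cx': 281.2951823534592, 'cy': 199.73387525020738, 'k1': -0.0024930870129281396, 'pose': array([[ 0.01680168,  0.97994912, -0.19853821,  0.39163629],
       [-0.99985462,  0.0158902 , -0.00618345, -0.01723888],
       [-0.00290465,  0.19861324,  0.98007364,  0.97109132],
       [ 0.        ,  0.        ,  0.        ,  1.        ]])}
0.1 [ 0.19984881 -0.59171664  0.22603241] [-3.09867364e+00 -5.09059197e-01  4.78443647e-04] -0.0188 0.9965214285658429 [-0.33152587 -0.29324171  0.83728986]
```

View pics/scene0.png

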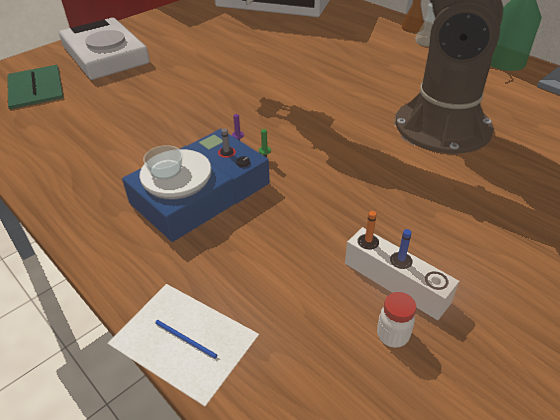

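View pics/top0.png

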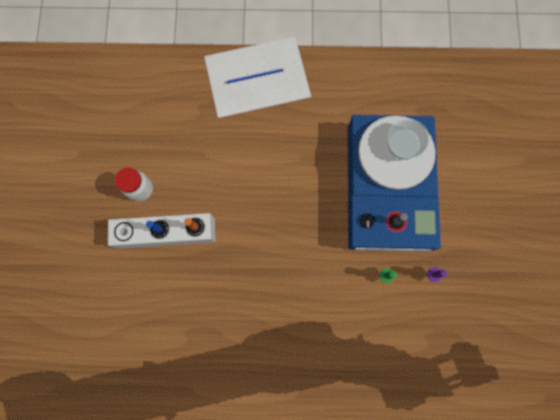

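The scene view shows the plug near (227,150), the orange pin at (369,240), the blue scraper at (401,260) and the empty socket at (437,281). In the top view these are at (397,221), (195,227), (159,229) and (123,231). The green and purple look-alikes stand in front of the deck. I'll enlarge these regions.

Run:
```python
import cv2,numpy as np
s=cv2.imread('pics/scene0.png');t=cv2.imread('pics/top0.png')
def c(im,x,y,w,h):
    return cv2.resize(im[y:y+h,x:x+w],(400,300),interpolation=cv2.INTER_CUBIC)
m=np.vstack([np.hstack([c(s,200,120,80,60),c(t,360,195,80,60)]),np.hstack([c(s,340,205,120,90),c(t,100,180,120,90)])])
cv2.imwrite('pics/m.png',m)
```

```text
(no output)
```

View pics/m.png

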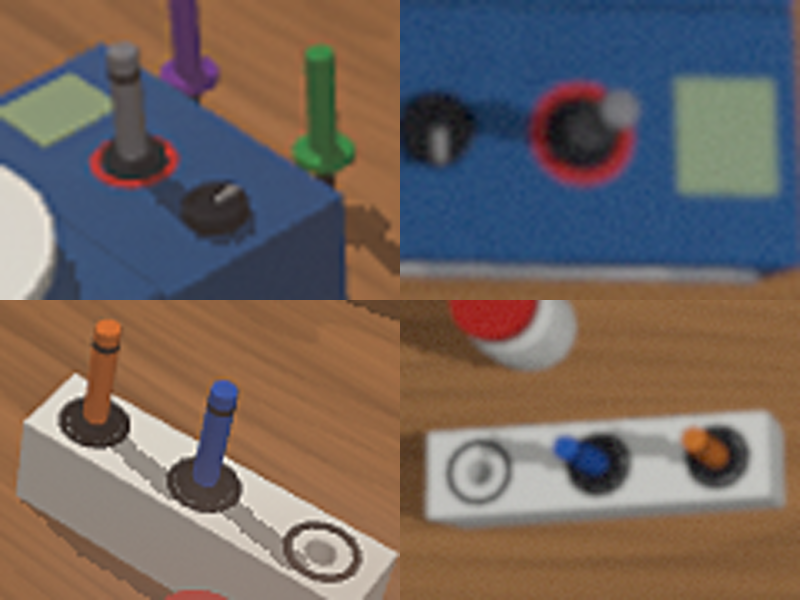

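Run:
```python
from h import *
s=vision.calibration('scene');t=vision.calibration('top')
for n,a,b in [('ring',(226.5,151.9),(396.1,221.3)),('plugtop',(224.4,129.6),(403.6,216.2)),('socket2',(436.2,279.6),(123.35,230.8)),('scraper collar',(401,259.7),(159.05,228.85)),('pin collar',(367.85,241.25),(194.6,226.45)),
 ('pintop',(340+107.5*.3-.35,205+26*.3-.35),(100+292*.3-.35,180+138*.3-.35))]:
    p,e=tri(s,a,t,b); print(n,(p*1e3).round(1),round(e*1e3,1), 'scene@z',(atz(s,a,p[2])*1e3).round(1),'top',(atz(t,b,p[2])*1e3).round(1))
st=readout.observe()
R=cv2.Rodrigues(st['ee_rot'])[0]; print(R.round(3))
```

```text
ring [ 534.6 -235.8   68.2] 1.6 scene@z [ 534.3 -234.9   68.2] top [ 535.2 -236.4   68.2]
plugtop [ 534.6 -234.9  128.7] 1.9 scene@z [ 534.2 -233.9  128.7] top [ 535.2 -235.7  128.7]
socket2 [508.1 298.1  61.8] 1.9 scene@z [507.5 298.8  61.8] top [508.6 297.3  61.8]
scraper collar [513.3 228.4  60.9] 1.8 scene@z [512.6 229.1  60.9] top [513.8 227.7  60.9]
pin collar [519.4 158.5  60.7] 1.0 scene@z [519.  158.9  60.7] top [519.7 158.1  60.7]
pintop [519.  158.1 133.6] 0.4 scene@z [518.8 158.3 133.6] top [519.1 157.9 133.6]
[[ 0.947  0.32  -0.001]
 [ 0.32  -0.947  0.001]
 [-0.    -0.001 -1.   ]]
```

Request:
carry_out(increments=[33.5, 35.6, -4, 0, 0, 0.1325, 33.5, 35.6, -4, 0, 0, 0.1325, 33.5, 35.6, -4, 0, 0, 0.1325, 33.5, 35.6, -4, 0, 0, 0.1325, 33.5, 35.6, -4, 0, 0, 0.1325, 33.5, 35.6, -4, 0, 0, 0.1325, 33.5, 35.6, -4, 0, 0, 0.1325, 33.5, 35.6, -4, 0, 0, 0.1325, 33.5, 35.6, -4, 0, 0, 0.1325, 33.5, 35.6, -4, 0, 0, 0.1325, 0, 0, 0, 0, 0, 0, 0, 0, 0, 0, 0, 0], grip=0.5, newtons=25)

```text
clock: 1.6
position: [0.5345, -0.2365, 0.1863]
ee_rot: [-2.131, -2.307, 0.001]
force: [-0.7, -0.4, -0.4]
width: 0.501
gripper_force: 0.0
```

Request:
carry_out(increments=[0, 0.5, -25, 0, 0, 0, 0, 0, -25, 0, 0, 0, 0, 0, -25, 0, 0, 0, 0, 0, -15, 0, 0, 0, 0, 0, 0, 0, 0, 0])

```text
clock: 2.22
position: [0.5339, -0.2363, 0.096]
ee_rot: [-2.132, -2.306, 0.002]
force: [0.4, -0.8, 0.1]
width: 0.497
gripper_force: 0.0
```

Request:
carry_out(increments=[0, 0, 0, 0, 0, 0, 0, 0, 0, 0, 0, 0, 0, 0, 0, 0, 0, 0, 0, 0, 0, 0, 0, 0, 0, 0, 0, 0, 0, 0], grip=1)

```text
clock: 2.85
position: [0.5352, -0.2357, 0.0971]
ee_rot: [2.131, 2.308, 0.0]
force: [-0.2, -0.3, 3.1]
width: 0.148
gripper_force: 25.0
```

Run:
```python
from h import *
a=vision.get_image('scene');b=vision.get_image('top')
c=lambda im,x,y,w,h: cv2.resize(im[y:y+h,x:x+w],(400,300),interpolation=cv2.INTER_CUBIC)
save(np.hstack([c(a,180,90,100,75),c(b,350,180,100,75)]),'g1.png')
```

```text
(no output)
```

View pics/g1.png

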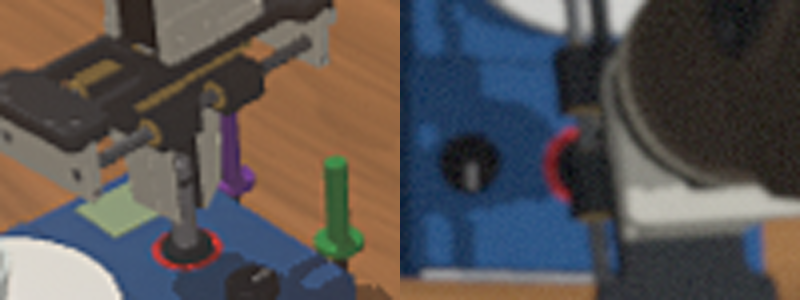

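Request:
carry_out(increments=[0, 0, 15, 0, 0, 0, 0, 0, 30, 0, 0, 0, 0, 0, 35, 0, 0, 0, 0, 0, 30, 0, 0, 0, -2.1, 33.8, 0, 0, 0, 0, -2.1, 50, 0, 0, 0, 0, -2.1, 50, 0, 0, 0, 0, -2.1, 50, 0, 0, 0, 0, -2.1, 50, 0, 0, 0, 0, -2.1, 50, 0, 0, 0, 0, -2.1, 50, 0, 0, 0, 0, -2.1, 50, 0, 0, 0, 0, -2.1, 50, 0, 0, 0, 0, -2.1, 50, 0, 0, 0, 0, -2.1, 30, 0, 0, 0, 0, -2.1, 15, 0, 0, 0, 0, -2.1, 5, 0, 0, 0, 0, 0, 0, 0, 0, 0, 0, 0, 0, 0, 0, 0, 0])

```text
clock: 5.32
position: [0.5082, 0.2966, 0.2068]
ee_rot: [2.133, 2.306, -0.001]
force: [0.4, -1.3, -1.5]
width: 0.145
gripper_force: 25.0
```

Run:
```python
from h import *
a=vision.get_image('scene');b=vision.get_image('top')
p=readout.observe()['position']; print(p)
for n in('scene','top'):
  c=vision.calibration(n); print(proj(c,[p,p-[0,0,.026]]).round(1))
c=lambda im,x,y,w,h: cv2.resize(im[y:y+h,x:x+w],(400,300),interpolation=cv2.INTER_CUBIC)
save(np.hstack([c(a,390,160,100,75),c(b,60,180,100,75)]),'g2.png')
```

```text
[0.50816066 0.2969686  0.20676841]
[[453.5 218.5]
 [449.8 230.5]]
[[ 94.3 219.4]
 [100.3 221.8]]
```

View pics/g2.png

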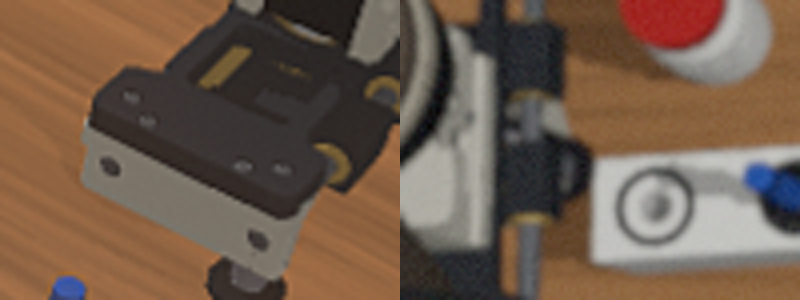

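Run:
```python
from h import *
a=vision.get_image('scene');b=vision.get_image('top')
p=readout.observe()['position']; print(p)
c=lambda im,x,y,w,h: cv2.resize(im[y:y+h,x:x+w],(400,600),interpolation=cv2.INTER_CUBIC)
save(np.hstack([c(a,430,210,40,60),c(b,75,195,40,60)]),'g3.png')
c=vision.calibration('scene')
for z in(.181,.186): 
  for dx,dy in((0,0),(0,.01)): print(z,dy,((proj(c,[p+[dx,dy,z-p[2]]])-[430,210])*10+4.5).round(0))
print(((proj(c,[p+[0,0,.155-p[2]]])-[430,210])*10+4.5).round(0))
```

```text
[0.50798926 0.29745414 0.20679742]
0.181 0 [[206. 210.]]
0.181 0.01 [[263. 243.]]
0.186 0 [[213. 187.]]
0.186 0.01 [[270. 220.]]
[[172. 325.]]
```

View pics/g3.png

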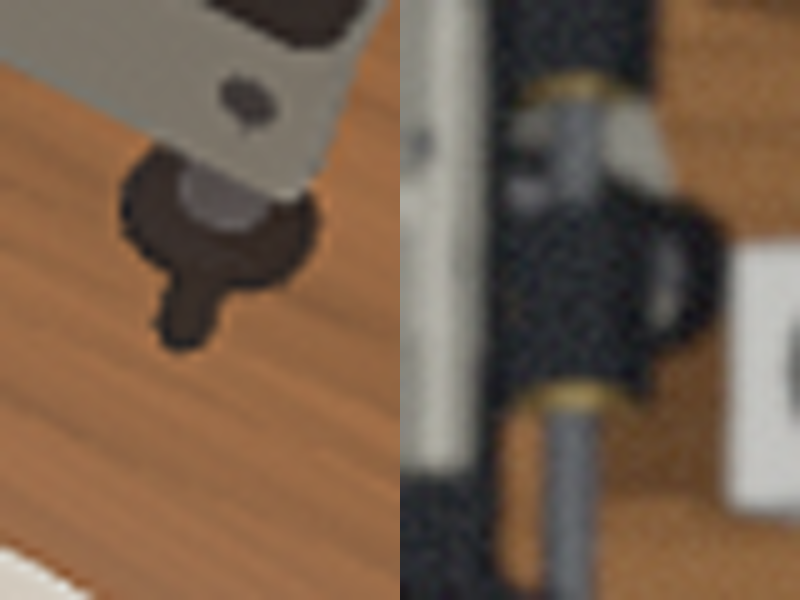

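Request:
carry_out(increments=[0, -0.5, -30, 0, 0, 0, 0, 0, -30, 0, 0, 0, 0, 0, -20, 0, 0, 0, 0, 0, -15, 0, 0, 0, 0, 0, -10, 0, 0, 0, 0, 0, -8, 0, 0, 0, 0, 0, 0, 0, 0, 0])

```text
clock: 6.4
position: [0.5076, 0.2976, 0.0935]
ee_rot: [-2.131, -2.308, 0.001]
force: [-0.5, -0.2, -1.7]
width: 0.142
gripper_force: 25.0
```

Request:
carry_out(increments=[0, 0, -3, 0, 0, 0, 0, 0, -2, 0, 0, 0, 0, 0, -1, 0, 0, 0, 0, 0, 0, 0, 0, 0])

```text
clock: 6.9
position: [0.508, 0.2979, 0.0891]
ee_rot: [2.13, 2.308, 0.002]
force: [-2.9, -2.1, 10.9]
width: 0.15
gripper_force: 25.0
```

Request:
carry_out(increments=[0, 0, 0, 0, 0, 0, 0, 0, 0, 0, 0, 0, 0, 0, 0, 0, 0, 0, 0, 0, 0, 0, 0, 0, 0, 0, 20, 0, 0, 0, 0, 0, 30, 0, 0, 0, 0, 0, 40, 0, 0, 0, 0, 0, 30, 0, 0, 0, 0, 0, 0, 0, 0, 0], grip=0.6)

```text
clock: 8.02
position: [0.5088, 0.2987, 0.2102]
ee_rot: [2.13, 2.308, 0.007]
force: [-0.2, -0.2, 0.6]
width: 0.402
gripper_force: 0.0
```

Request:
carry_out(increments=[1, -35, 0, 0, 0, 0, 1, -35, 0, 0, 0, 0, 1, -35, 0, 0, 0, 0, 4, -20, 0, 0, 0, 0, 4, -14.5, 0, 0, 0, 0, 0, 0, 0, 0, 0, 0, 0, 0, 0, 0, 0, 0])

```text
clock: 8.9
position: [0.5184, 0.1593, 0.2076]
ee_rot: [-2.129, -2.309, -0.0]
force: [-0.0, -0.6, -0.3]
width: 0.402
gripper_force: 0.0
```

Run:
```python
from h import *
a=vision.get_image('scene');b=vision.get_image('top')
print(readout.observe()['position'])
c=lambda im,x,y,w,h: cv2.resize(im[y:y+h,x:x+w],(400,300),interpolation=cv2.INTER_CUBIC)
save(np.hstack([c(a,340,205,120,90),c(b,100,180,120,90)]),'g4.png')
```

```text
[0.51839057 0.15941256 0.20768788]
```

View pics/g4.png

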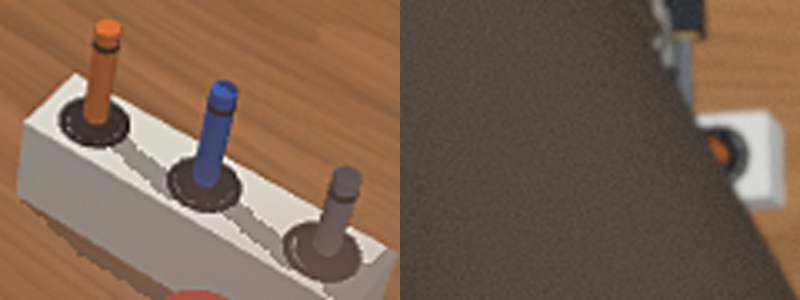

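The scene crop shows the grey plug upright, with its collar flat at socket2 (322,250), and the scraper and pin unmoved. Next I go down for the pin.

Request:
carry_out(increments=[0.8, -1, -30, 0, 0, 0, 0, 0, -40, 0, 0, 0, 0, 0, -30, 0, 0, 0, 0, 0, -12.5, 0, 0, 0, 0, 0, 0, 0, 0, 0])

```text
clock: 9.62
position: [0.5192, 0.1576, 0.095]
ee_rot: [-2.13, -2.309, 0.001]
force: [-0.1, -1.0, 0.2]
width: 0.401
gripper_force: 0.0
```

Request:
carry_out(increments=[0, 0, 0, 0, 0, 0, 0, 0, 0, 0, 0, 0, 0, 0, 0, 0, 0, 0, 0, 0, 0, 0, 0, 0, 0, 0, 0, 0, 0, 0], grip=1, newtons=40)

```text
clock: 10.25
position: [0.5199, 0.1573, 0.0959]
ee_rot: [2.131, 2.308, 0.001]
force: [-0.9, -0.4, 5.5]
width: 0.144
gripper_force: 40.0
```

Request:
carry_out(increments=[0, 0, 15, 0, 0, 0, 0, 0, 30, 0, 0, 0, 0, 0, 35, 0, 0, 0, 0, 0, 30, 0, 0, 0, 1.5, -25, 0, 0, 0, 0, 1.5, -50, 0, 0, 0, 0, 1.5, -50, 0, 0, 0, 0, 1.5, -50, 0, 0, 0, 0, 1.5, -50, 0, 0, 0, 0, 1.5, -50, 0, 0, 0, 0, 1.5, -50, 0, 0, 0, 0, 1.5, -40, 0, 0, 0, 0, 1.5, -20, 0, 0, 0, 0, 1.5, -9, 0, 0, 0, 0, 0, 0, 0, 0, 0, 0, 0, 0, 0, 0, 0, 0])

```text
clock: 12.25
position: [0.5349, -0.2349, 0.2054]
ee_rot: [-2.128, -2.311, -0.001]
force: [0.4, 0.1, -0.6]
width: 0.148
gripper_force: 40.0
```

Request:
carry_out(increments=[0, 0, -20, 0, 0, 0, 0, 0, -20, 0, 0, 0, 0, 0, 0, 0, 0, 0, 0, 0, 0, 0, 0, 0])

```text
clock: 12.75
position: [0.5351, -0.2362, 0.166]
ee_rot: [2.129, 2.309, 0.001]
force: [-0.6, -0.3, -0.6]
width: 0.144
gripper_force: 40.0
```

Run:
```python
from h import *
a=vision.get_image('scene');b=vision.get_image('top')
p=readout.observe()['position']; print(p)
c=lambda im,x,y,w,h: cv2.resize(im[y:y+h,x:x+w],(400,400),interpolation=cv2.INTER_CUBIC)
save(np.hstack([c(a,200,115,50,50),c(b,375,195,50,50)]),'g5.png')
for n,o in(('scene',[200,115]),('top',[375,195])):
  c=vision.calibration(n)
  for P in (p+[0,0,-.0335],p+[0,0,-.0835],p+[0,.01,-.0835],p+[.01,0,-.0835],[.5346,-.2357,.07]):
    print(n,np.round(P,4),((proj(c,[P])-o)*8+3.5).round(0))
```

```text
[ 0.53515759 -0.23662527  0.16626714]
scene [ 0.5352 -0.2366  0.1328] [[188. 105.]]
scene [ 0.5352 -0.2366  0.0828] [[205. 255.]]
scene [ 0.5352 -0.2266  0.0828] [[227. 270.]]
scene [ 0.5452 -0.2366  0.0828] [[177. 270.]]
scene [ 0.5346 -0.2357  0.07  ] [[212. 293.]]
top [ 0.5352 -0.2366  0.1328] [[241. 171.]]
top [ 0.5352 -0.2366  0.0828] [[188. 205.]]
top [ 0.5352 -0.2266  0.0828] [[146. 204.]]
top [ 0.5452 -0.2366  0.0828] [[186. 164.]]
top [ 0.5346 -0.2357  0.07  ] [[171. 215.]]
```

View pics/g5.png

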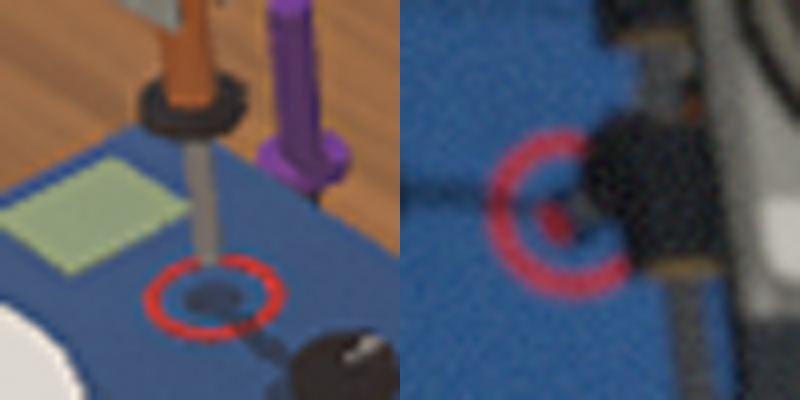

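Request:
carry_out(increments=[-0.5, 0.7, -6, 0, 0, 0, 0, 0, -8, 0, 0, 0, 0, 0, -12, 0, 0, 0, 0, 0, -12, 0, 0, 0, 0, 0, 0, 0, 0, 0, 0, 0, 0, 0, 0, 0])

```text
clock: 13.6
position: [0.5341, -0.2361, 0.1272]
ee_rot: [-2.131, -2.309, -0.0]
force: [0.4, 0.1, 0.3]
width: 0.151
gripper_force: 40.0
```

Request:
carry_out(increments=[0, 0, -3, 0, 0, 0, 0, 0, -3, 0, 0, 0, 0, 0, -3, 0, 0, 0, 0, 0, -2, 0, 0, 0, 0, 0, 0, 0, 0, 0, 0, 0, 0, 0, 0, 0])

```text
clock: 14.35
position: [0.5348, -0.2364, 0.1174]
ee_rot: [2.13, 2.307, 0.001]
force: [-2.3, 1.0, 11.1]
width: 0.141
gripper_force: 40.0
```

Request:
carry_out(increments=[0, 0, -0.3, 0, 0, 0, 0, 0, 0, 0, 0, 0, 0, 0, 0, 0, 0, 0, 0, 0, 0, 0, 0, 0, 0, 0, 0, 0, 0, 0, 0, 0, 0, 0, 0, 0])

```text
clock: 15.1
position: [0.5349, -0.2364, 0.1173]
ee_rot: [2.13, 2.307, 0.001]
force: [-2.5, -0.4, 13.2]
width: 0.144
gripper_force: 40.0
```

Run:
```python
from h import *
a=vision.get_image('scene')
p=readout.observe(); print(p['position'],p['force'])
c=lambda im,x,y,w,h: cv2.resize(im[y:y+h,x:x+w],(400,400),interpolation=cv2.INTER_CUBIC)
save(np.hstack([c(a,200,115,50,50),c(a,340,190,120,120)]),'g6.png')
c=vision.calibration('scene')
print(((proj(c,[[.5348,-.236,.084],[.5348,-.236,.087]])-[200,115])*8+3.5).round(0))
```

```text
[ 0.53486234 -0.23641054  0.11735201] [-2.68463883  0.34519269 13.06520177]
[[207. 252.]
 [206. 243.]]
```

View pics/g6.png

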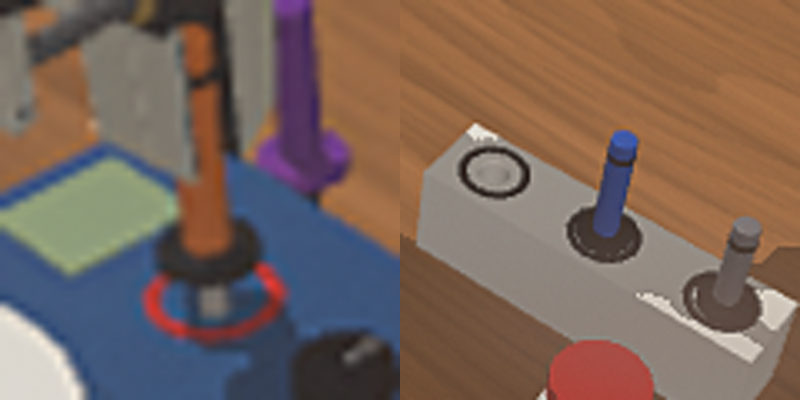

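The pin's collar sits at (208,248), which is the 14 mm above the deck expected with the button fully down, and the push is a steady 13 N. The plug, scraper and jar are standing where they should. I'm handing in.

```bash
python3 -c "
from cell import arm
print(arm.sign_off())"
```

```text
the job is handed in; nothing more can be done
None
```

Handed in after about 15 s of robot time: the plug stands fully home in socket2, and the gripped pin is holding the reset button fully down at about 13 N; the hand-in returned no pass/fail verdict. The scraper and jar looked undisturbed in the last picture, and the dish was never approached.

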